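Complete the cluster of capsules in the steriliser pot

TASK

Swing the dust shield on its pin aside until the mouth of the round pot is clear, and leave it open. Then take the two capsules out of the slanted rack and set them down, without dropping them, in the gap in the pot, so that all seven stand upright on its floor, six round one. Leave the other things on the worktop where they are, and do not take out the five capsules that are already in the pot.

Things in the scene. Friction and masses are not known exactly. Their poses are not given: they have to be found in the camera images.
- pot: round open steel pot, fixed: inside 124 mm wide, floor 5 mm thick, rim 80 mm above the worktop, 136 mm wide outside. Origin on its axis at worktop height, z up. In it five capsules stand loose, one in the middle, four round it 40 mm from the axis. Seven fit only as six round one, with about 5 mm of play; those inside slide a little when nudged.
- pot_gap (a point): middle of the gap in the pot's ring of capsules, at floor height, 40 mm from the pot's axis. The gap takes exactly two capsules: their places lie 40 mm from the axis, 30 degrees to either side of this point about the axis. The gap may face any way.
- capsule_a: white plastic instrument capsule: cylinder 38 mm wide and 90 mm tall, foot bevelled (28 mm wide at the bottom, full width from 6 mm up), on top a coaxial steel grip stem 16 mm wide and 32 mm tall (122 mm in all; about 120 g). Origin at the centre of its foot, z along its axis to the stem; round, its turn means nothing. At first in the rack's left socket, leaning 35 degrees.
- capsule_b: white plastic instrument capsule: cylinder 38 mm wide and 90 mm tall, foot bevelled (28 mm wide at the bottom, full width from 6 mm up), on top a coaxial steel grip stem 16 mm wide and 32 mm tall (122 mm in all; about 120 g). Origin at the centre of its foot, z along its axis to the stem; round, its turn means nothing. At first in the rack's right socket, leaning 35 degrees.
- rack: grey slanted rack, fixed, base 130 x 170 mm, two round sockets 80 mm apart along its y, 43 mm wide inside, 47 mm deep. Their axes lean 35 degrees (0.61 rad) from vertical to the rack's -x side, roughly towards the robot; a capsule comes out along its own axis. Origin near the base's middle at worktop height; x points away from the robot (turned 0.2 to 0.7 rad to the left).
- shield (a joint): flat aluminium dust shield over the pot, a disc 132 mm wide and 4 mm thick, underside 132 mm above the worktop, on an upright pin right behind the pot. In rad: 0 exactly over the pot, grows to 1.9 (stop) as it swings counter-clockwise seen from above, ending to the right of the pot. The mouth is wholly clear from 1.55. It stays where left; light friction (0.5 N at the knob).
- shield_knob (a point): middle of the black round upright knob on the shield, 16 mm in diameter and 32 mm tall (16 mm above and below this point), 125 mm from the pin, 152 mm above the worktop.
- shield_pin (a point): point on the shield's upright hinge axis, 136 mm above the worktop, 92 mm from the pot's axis. The pin ends 146 mm above the worktop.
- packed_0: capsule of the same shape, already standing in the pot, in the middle.
- packed_1: capsule of the same shape, already standing in the pot, in the ring.
- packed_2: capsule of the same shape, already standing in the pot, in the ring.
- packed_3: capsule of the same shape, already standing in the pot, in the ring.
- packed_4: capsule of the same shape, already standing in the pot, in the ring.
- lamp_head (a point): middle of the black magnifier lamp head that hangs over the worktop between pot and rack, about 180 x 180 mm seen from above and 200 mm tall, its underside 390 mm above the worktop: an obstacle for wrist and arm, which can pass on the robot's side of it. Its arm swings lightly when touched.
- stapler: small dark stapler on the worktop, 26 x 105 x 31 mm, a bystander.
- tub: round yellow tub, 89 mm wide and 52 mm tall, a bystander.
- roll_box: carton 60 x 101 x 56 mm, a bystander.

How it is judged (in metres and radians):
On the way:
1. the shield is swung aside (more than 1.4 rad), before any capsule from the rack is in the pot (value of joint shield above 1.4 rad and horizontal distance between each of capsule_a, capsule_b and pot above 0.06 m), for 0.2 s.
At the end, for the whole second after the job is handed in: The shield stands open by more than 1.4 rad; all seven capsules (the two from the rack and the five already there) stand in the pot, foot within 52 mm of its axis and less than 7 mm above its floor, less than 0.12 rad from upright, at rest (value of joint shield above 1.4 rad and horizontal distance between each of capsule_a, capsule_b, packed_0, packed_1, packed_2, packed_3, packed_4 and pot below 0.052 m and z of each of capsule_a, capsule_b, packed_0, packed_1, packed_2, packed_3, packed_4 in the frame of pot below 0.012 m and angle between each of capsule_a, capsule_b, packed_0, packed_1, packed_2, packed_3, packed_4's own z axis and vertical below 0.12 rad and linear speed of each of capsule_a, capsule_b, packed_0, packed_1, packed_2, packed_3, packed_4 below 0.02 m/s); the robot touches nothing.
It fails at once if a bystander (stapler, tub or carton) is moved more than 30 mm (distance of any of stapler, tub, roll_box from where it was at the start of the episode above 0.03 m).
It fails at once if one of the five capsules already in the pot is lifted out (z of any of packed_0, packed_1, packed_2, packed_3, packed_4 in the frame of pot above 0.06 m).
It fails at once if a capsule is dropped: it moves faster than 0.8 m/s without the fingers holding it ((linear speed of capsule_a above 0.8 m/s and contact force between the fingers and capsule_a below 0.05 N) or (linear speed of capsule_b above 0.8 m/s and contact force between the fingers and capsule_b below 0.05 N)).
It also fails if it takes over 69 s, if anything falls off the work surface, if the arm or the gripper's body presses on something with over 40 N, if the wrist force passes 120 N, or if a joint passes its speed limit or range.

ROBOT

A 7-joint arm with a two-finger parallel gripper is mounted at the origin on a cart in front of the work surface, level with it; the furniture and walls round the work are solid. World frame = base frame: x ahead of the robot, y to its left, z up, the work surface at z = 0. Lengths are in mm, angles in rad, forces in N, time in s.
With the tool pointing down it reaches from about 425 to 925 mm from the base axis. Payload 6.8 kg.
Tool frame: the origin (TCP) lies midway between the tips of the shut fingers; the grasp point (between the pads) lies 19 mm behind it; z points along the fingers, y is the line along which they close (so a half turn about z gives the same grasp; the last joint's range is limited). The gripper opens to 88 mm and grips with 3 to 60 N. Pads are 20 mm wide; open, the fingers measure 115 mm over their backs; the gripper's body (75 mm by 178 mm) begins 61 mm behind the grasp point.
Start: joints at [-1.213, 0.477, 0.022, 1.555, -0.011, 1.109, -0.083], TCP at [303.167, 603.106, 222.664] pointing down, gripper open.
Joint ranges: [-2.96, 2.96], [-0.34, 2.1], [-1.41, 1.46], [0.24, 2.44], [-1.37, 4.51], [0.17, 1.92], [-2.96, 2.96]. Speed limits (rad/s): [2.39, 2.39, 3.14, 3.14, 3.14, 3.14, 3.14].

INTERFACE

Orientations are given as a unit quaternion [x, y, z, w].
In Python, from rig import monitor, capture, get_calibration, robot gives the robot as it stands. The module is installed in compiled form; this text tells all that it offers.
- The arm moves only by the tool step_arm, never from a script. Its argument "targets" is one flat list of numbers, 7 for each row, row after row: the opening in per cent of the stroke, from 0 (shut) to 100 (fully open), then the shift along the tool's x, y, z in mm, then the turn, a rotation vector about the tool's x, y, z in degrees. A call has 1 to 20 rows; each row shifts and turns the commanded pose from where the row before left it, along the tool's axes as they then stand; what a row does not reach is not made up. A row lasts 1/8 s, in which the tool goes at most 62.5 mm and 10.7 degrees, less where a joint would pass 70% of its speed; a pose out of reach is approached as far as the arm can. A call with a gripper value outside its range is refused whole. The fingers move at their own pace and stop on an object; "grip_force" is the grip in N (left out, the last holds). Time passes only in rows, so rows that do not move let the fingers close. It gives the time, the measured TCP pose, the force and the opening at its end, in the units of the state.
- monitor.observe(): the state, without advancing time (a new reading comes with each control period).
- capture(name): name is "scene" or "top" or "wrist"; returns (picture, depth): 420x560x3 uint8, red, green, blue; 420x560 float32, mm along the optical axis (not along the pixel's ray), 0 where there is no reading.
- get_calibration(name): a dict with "camera_matrix" (3x3 intrinsics, pixels), "distortion" ([k1, k2, p1, p2, k3] as OpenCV has them; the pictures are not rectified), "position" and "rotation" of the camera in the world. Camera axes: x right, y up, looking along -z (the intrinsics and any distortion apply to the point x, -y, -z); pixel columns grow to the right and rows downward; lengths in mm; the calibration is good to about 2 mm. A picture is of the moment at which its call begins: read the wrist's pose just before it. get_calibration takes no time and is no camera call; for the wrist camera it gives the pose at the moment of the call.
- robot.job_done(): hands the job in, once; it reports no verdict.
The state is a dict: "clock": time; "joint_positions": joint angles; "dq": joint speeds; "joint_efforts": joint torques, N m; "position": TCP position; "eef_rot": TCP orientation; "contact_force": force on the tool from outside, world axes, zero at the start; "moment": the same for the moment, N m; "width": finger opening in mm.
Only numpy, scipy, OpenCV 4.12 (cv2) and the standard library are available. Lean on these libraries where they do the work, as an engineer would, in place of code of your own. Each camera call takes 0.05 s, during which the arm holds its last target. There are 200 camera calls.

## Working session

There is one attempt and no reset: what is moved stays moved. The work goes in short steps, Python scripts to look and compute and a tool call to move; the robot and the scene stay as the last step left them, time stands still between calls to the robot, and variables do not carry over. Pictures are saved under pics/ and viewed, on a budget of 10 in all, crops included, one or two more only if the job needs it, and the job is handed in when it is done.

Besides the shell and the picture viewer there is one more tool, called after "Request:" by a JSON object that holds its "api" and its "payload", one argument or row to a line. step_arm: Moves the arm, as the interface text tells. Its arguments: {"type":"object","properties":{"targets":{"type":"array"},"grip_force":{"type":"number"}},"required":["targets"]}

```bash
mkdir -p pics
cat > h.py <<'E'
import numpy as np, cv2
from rig import monitor, capture, get_calibration, robot
from scipy.spatial.transform import Rotation as R
def cal(n):
    c=get_calibration(n); r=np.array(c['rotation'],float)
    Rm=r if r.shape==(3,3) else R.from_quat(r).as_matrix()
    return np.array(c['camera_matrix'],float),np.array(c['distortion'],float),np.array(c['position'],float),Rm
def cloud(d,c):
    K,D,p,Rm=c; h,w=d.shape
    u,v=np.meshgrid(np.arange(w,dtype=float),np.arange(h,dtype=float))
    n=cv2.undistortPoints(np.stack([u,v],-1).reshape(-1,1,2),K,D).reshape(h,w,2)
    P=np.stack([n[...,0]*d,-n[...,1]*d,-d],-1)@Rm.T+p
    P[d==0]=np.nan
    return P
def proj(X,c):
    K,D,p,Rm=c; q=(np.atleast_2d(X)-p)@Rm*[1,-1,-1]
    return cv2.projectPoints(q.reshape(-1,1,3),np.zeros(3),np.zeros(3),K,D)[0].reshape(-1,2)
E
python3 - <<'E'
from h import *
s=monitor.observe(); print({k:np.round(s[k],3) for k in s})
for n in ['scene','top','wrist']:
    c=cal(n); im,d=capture(n); np.savez(f'{n}0.npz',im=im,d=d,K=c[0],D=c[1],p=c[2],R=c[3])
    print(n,c[2].round(1),c[3].round(3).tolist(),c[0][0,0],c[1], (d==0).mean())
    cv2.imwrite(f'pics/{n}0.png',im[...,::-1])
E
```

```text
{'clock': np.float64(0.0), 'joint_positions': array([-1.213,  0.478,  0.022,  1.556, -0.011,  1.109, -0.083]), 'dq': array([-0.   , -0.   ,  0.001,  0.001,  0.002, -0.   ,  0.001]), 'joint_efforts': array([ 0.0000e+00, -5.8285e+01,  1.5350e+00, -2.7261e+01, -5.4000e-02,
        1.7000e-02,  0.0000e+00]), 'position': array([302.908, 602.56 , 221.713]), 'eef_rot': array([ 0.231,  0.973, -0.001, -0.   ]), 'contact_force': array([ 0.226, -0.006,  0.316]), 'moment': array([-0.017, -0.03 , -0.005]), 'width': np.float64(87.644)}
scene [-489.  -339.1  970.3] [[0.414, 0.463, -0.784], [-0.91, 0.192, -0.368], [-0.02, 0.866, 0.5]] 533.9681665319811 [-0.17876749  0.          0.          0.          0.        ] 0.004124149659863945
top [ 439.5  164.3 1269.8] [[0.025, 0.985, -0.173], [-0.999, 0.029, 0.02], [0.024, 0.173, 0.985]] 439.7903158781442 [-0.02565791  0.          0.          0.          0.        ] 0.003971088435374149
wrist [228.2 640.3 383.3] [[0.449, -0.851, -0.272], [0.894, 0.427, 0.138], [-0.001, -0.305, 0.952]] 372.4570126632362 [-0.03684969  0.          0.          0.          0.        ] 0.0038520408163265304
```

View pics/scene0.png

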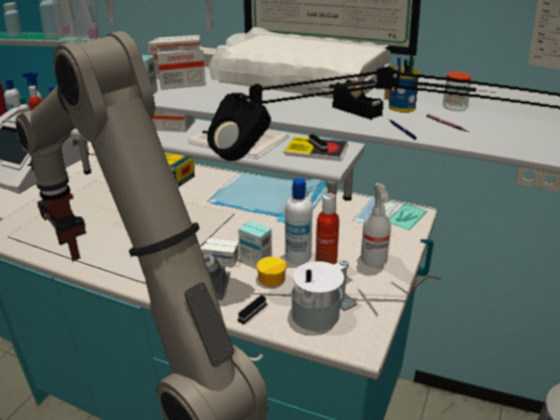

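View pics/top0.png

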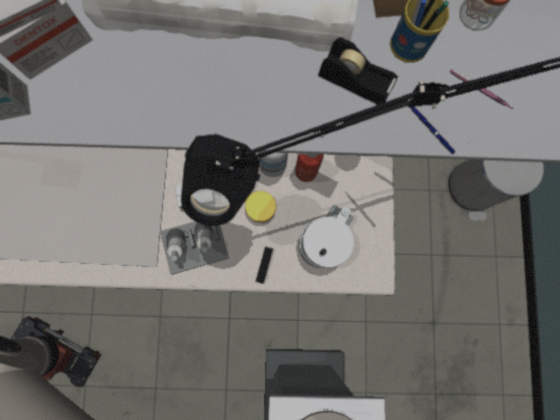

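The scene view shows the arm at left, with the pot and shield at about (318,295), stapler (252,309), tub (271,271) and lamp head (238,125). In the top view, the shield is at (327,242) with its knob at (322,252). The rack is at (195,245) with stems at about (178,235) and (205,228), the lamp head at (220,180), the stapler at (264,265) and the tub at (261,206).

Run:
```python
from h import *
def ld(n):
    z=np.load(n+'0.npz'); return z['im'],z['d'],(z['K'],z['D'],z['p'],z['R'])
for n in ['top','scene']:
    im,d,c=ld(n); P=cloud(d,c); 
    X,Y,Z=P[...,0],P[...,1],P[...,2]
    tab=(abs(Z)<15)&(X>350)&(X<800); print(n,'table z',np.nanmedian(Z[tab]))
    if n=='top':
        print('uv samples')
        for u,v in [(327,242),(322,252),(348,210),(340,215),(178,235),(175,255),(205,228),(195,262),(220,180),(261,206),(264,265),(300,285),(240,60),(240,140),(200,160),(310,165),(270,165)]:
            print((u,v),P[v,u].round(0))
    reg=(Z>128)&(Z<145)&(X>380)&(X<750)&(Y<150)&(Y>-250)
    pts=P[reg]; print('shield n',len(pts),pts[:,:2].mean(0),np.median(pts[:,2]))
    m=reg.astype(np.uint8)
    # min enclosing of robust comp
    k,l,st,ce=cv2.connectedComponentsWithStats(m); i=1+np.argmax(st[1:,4]); q=P[l==i]
    (cx,cy),r=cv2.minEnclosingCircle(q[:,:2].astype(np.float32)); print('disc',cx,cy,r,len(q))
    reg=(Z>150)&(Z<185)&(X>380)&(X<750)&(Y<100)&(Y>-250)
    kn=P[reg]; print('high pts',len(kn)); 
    if len(kn): print(np.median(kn,0),kn.min(0),kn.max(0))
    ii=np.argwhere(reg); print(ii.min(0),ii.max(0)) if len(ii) else 0
```

```text
top table z 2.98993184251367
uv samples
(327, 242) [565.  22. 138.]
(322, 252) [536.  38. 171.]
(348, 210) [650. -32. 146.]
(340, 215) [637. -12. 137.]
(178, 235) [579. 420.  79.]
(175, 255) [521. 413. 132.]
(205, 228) [600. 347.  86.]
(195, 262) [512. 381.   9.]
(220, 180) [624. 257. 530.]
(261, 206) [671. 198.  52.]
(264, 265) [507. 185.  29.]
(300, 285) [455.  81.   1.]
(240, 60) [870. 236. 493.]
(240, 140) [710. 229. 493.]
(200, 160) [649. 288. 563.]
(310, 165) [758.  72. 178.]
(270, 165) [769. 176. 128.]
shield n 2075 [572.0819941   15.65966404] 135.93729471261122
disc 583.8380737304688 8.131030082702637 84.3464584350586 2075
high pts 37
[538.759628    35.42648094 167.55017917] [531.62160407  27.68793404 151.41771066] [546.60654026  42.17816929 171.29636752]
[248 320] [254 326]
scene table z 2.2978857623585327
shield n 1304 [568.13554866  15.4004347 ] 137.3723395190422
disc 579.8132934570312 6.089679718017578 86.45466613769531 1304
high pts 56
[533.39116866  35.93146153 164.15119172] [525.27618688 -27.59173539 150.13441198] [644.45473208  44.42101192 172.50532177]
[260 305] [278 345]
```

Run:
```python
from h import *
z=np.load('top0.npz'); im=z['im']
a=cv2.resize(im[190:290,280:380],None,fx=4,fy=4,interpolation=2); b=cv2.resize(im[190:290,150:250],None,fx=4,fy=4,interpolation=2)
cv2.imwrite('pics/crop1.png',np.hstack([b,a])[...,::-1])
```

```text
(no output)
```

View pics/crop1.png

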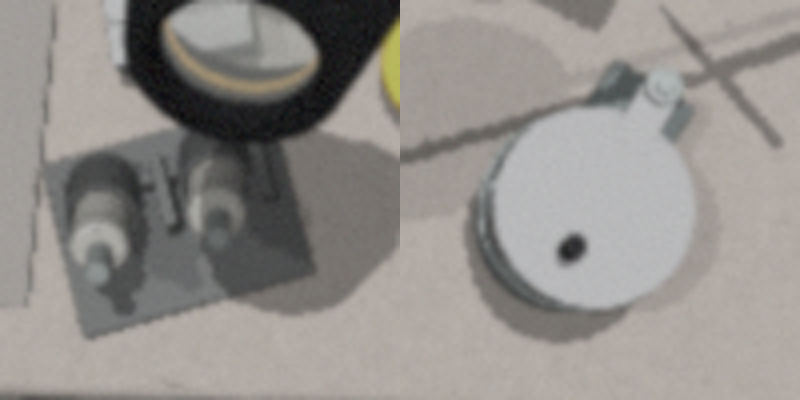

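The left half of the crop shows the rack with two leaning capsules, stem tops near top-view px (174,257) and (204,247). The right half shows the shield disc, its knob at px (323,252) and the pin cap at px (345,212). Next I'll project rays onto the known heights.

```bash
cat >> h.py <<'E'
def ray(uv,z,c):
    K,D,p,Rm=c; n=cv2.undistortPoints(np.array(uv,float).reshape(-1,1,2),K,D).reshape(-1,2)
    v=np.c_[n[:,0],-n[:,1],-np.ones(len(n))]@Rm.T
    return p+v*((z-p[2])/v[:,2])[:,None]
def ld(n):
    z=np.load(n+'.npz'); return z['im'],z['d'],(z['K'],z['D'],z['p'],z['R'])
E
python3 - <<'E'
from h import *
im,d,c=ld('top0'); P=cloud(d,c)
print('pin',ray([[345.3,211.5]],146,c).round(1),'knobtop',ray([[322.8,251.5]],168,c).round(1))
# shield rim fit
m=((P[...,2]>125)&(P[...,2]<145)&(abs(P[...,0]-570)<90)&(abs(P[...,1]-18)<90)).astype(np.uint8)
ct=max(cv2.findContours(m,0,cv2.CHAIN_APPROX_NONE)[0],key=len).reshape(-1,2)
q=ray(ct,136,c)[:,:2]
from scipy.optimize import least_squares
s=least_squares(lambda t:np.hypot(*(q-t[:2]).T)-t[2],[567,20,66],loss='soft_l1',f_scale=1.5); print('disc',s.x)
# capsules
for n in ['top0','scene0']:
    im,d,c=ld(n);P=cloud(d,c);X,Y,Z=np.moveaxis(P,-1,0)
    m=(Z>60)&(Z<200)&(X>470)&(X<640)&(Y>300)&(Y<480); print(n,m.sum())
    q=P[m]; np.save(n+'caps.npy',q)
    hi=q[q[:,2]>110]; print(hi.round(0)[::max(1,len(hi)//25)])
    print('rackbase',)
E
```

```text
pin [[645.3 -24.5 146. ]] knobtop [[537.5  35.9 168. ]]
disc [568.64152161  17.76691925  65.13652929]
top0 794
[[574. 349. 113.]
 [572. 341. 111.]
 [569. 340. 118.]
 [567. 344. 112.]
 [564. 351. 114.]
 [561. 362. 111.]
 [562. 338. 113.]
 [556. 362. 111.]
 [552. 416. 111.]
 [548. 426. 116.]
 [549. 338. 128.]
 [546. 413. 112.]
 [543. 428. 116.]
 [544. 406. 110.]
 [540. 430. 119.]
 [541. 408. 111.]
 [538. 433. 114.]
 [538. 344. 135.]
 [535. 422. 115.]
 [532. 435. 116.]
 [534. 339. 129.]
 [531. 412. 111.]
 [523. 418. 132.]
 [521. 413. 132.]
 [519. 408. 128.]
 [513. 419. 138.]
 [511. 412. 133.]]
rackbase
scene0 201
[[541. 346. 135.]
 [540. 339. 139.]
 [570. 352. 116.]
 [571. 346. 117.]
 [539. 342. 135.]
 [538. 334. 138.]
 [563. 344. 119.]
 [568. 341. 116.]
 [534. 342. 135.]
 [538. 338. 133.]
 [539. 332. 134.]
 [566. 343. 114.]
 [565. 336. 117.]
 [536. 344. 129.]
 [532. 335. 134.]
 [542. 335. 128.]
 [561. 337. 115.]
 [565. 333. 114.]
 [534. 336. 129.]
 [542. 335. 124.]
 [559. 339. 113.]
 [564. 336. 110.]
 [562. 328. 114.]
 [531. 334. 129.]
 [545. 337. 119.]
 [553. 336. 114.]
 [557. 332. 112.]
 [540. 341. 117.]
 [543. 336. 117.]
 [552. 336. 111.]]
rackbase
```

```bash
cat >> h.py <<'E'
def down(yaw):  # tool y along world yaw (rad), z down ; tool x = y cross z
    y=np.array([np.cos(yaw),np.sin(yaw),0]); z=np.array([0,0,-1.]); return R.from_matrix(np.c_[np.cross(y,z),y,z])
def state():
    s=monitor.observe(); return np.array(s['position']),R.from_quat(s['eef_rot']),s
def plan(segs,start=None):
    """segs: (pos,R,grip,n). prints flat rows (rounded, error fed back)"""
    p,r,_=state() if start is None else (*start,0)
    out=[]
    for tp,tr,g,n in segs:
        p0,r0=p,r; dr=(r0.inv()*tr).as_rotvec(); tp=np.array(tp,float)
        for k in range(1,n+1):
            gp=p0+(tp-p0)*k/n; gr=r0*R.from_rotvec(dr*k/n)
            sh=np.round(r.inv().apply(gp-p)*2)/2; w=np.round(np.degrees((r.inv()*gr).as_rotvec())*5)/5
            if np.linalg.norm(sh)>60 or np.linalg.norm(w)>10.6: print('!! too fast',sh,w)
            out.append([g,*sh.tolist(),*w.tolist()]); p=p+r.apply(sh); r=r*R.from_rotvec(np.radians(w))
    for i in range(0,len(out),20): print('['+','.join('%g'%(v+0) for row in out[i:i+20] for v in row)+']')
    print('end',p.round(1),r.as_matrix().round(3).tolist()); return p,r
E
python3 - <<'E'
from h import *
p,r,s=state(); plan([([537,36,205],r,50,14),([537,36,205],r,50,2)])
E
```

```text
[50,-33,-28.5,1,0,0,0,50,-33,-29,1.5,0,0,0,50,-33.5,-28.5,1,0,0,0,50,-33,-28.5,1.5,0,0,0,50,-33,-29,1,0,0,0,50,-33,-28.5,1.5,0,0,0,50,-33.5,-28.5,1,0,0,0,50,-33,-29,1.5,0,0,0,50,-33,-28.5,1,0,0,0,50,-33,-28.5,1.5,0,0,0,50,-33.5,-28.5,1,0,0,0,50,-33,-29,1.5,0,0,0,50,-33,-28.5,1,0,0,0,50,-33,-28.5,1.5,0,0,0,50,0,0,0,0,0,0,50,0,0,0,0,0,0]
end [537.   36.2 205. ] [[-0.893, 0.449, -0.001], [0.449, 0.893, -0.001], [-0.0, -0.001, -1.0]]
```

Request:
{"api": "step_arm", "payload": {
  "targets": [50,-33,-28.5,1,0,0,0,50,-33,-29,1.5,0,0,0,50,-33.5,-28.5,1,0,0,0,50,-33,-28.5,1.5,0,0,0,50,-33,-29,1,0,0,0,50,-33,-28.5,1.5,0,0,0,50,-33.5,-28.5,1,0,0,0,50,-33,-29,1.5,0,0,0,50,-33,-28.5,1,0,0,0,50,-33,-28.5,1.5,0,0,0,50,-33.5,-28.5,1,0,0,0,50,-33,-29,1.5,0,0,0,50,-33,-28.5,1,0,0,0,50,-33,-28.5,1.5,0,0,0,50,0,0,0,0,0,0,50,0,0,0,0,0,0],
  "grip_force": 10
}}

```text
clock: 2.15
position: [536.8, 37.3, 204.9]
eef_rot: [0.231, 0.973, 0.0, -0.0]
contact_force: [0.3, 0.5, 0.1]
width: 44.0
```

Run:
```python
from h import *
c=cal('wrist'); p,r,s=state(); im,d=capture('wrist'); np.savez('wrist1.npz',im=im,d=d,K=c[0],D=c[1],p=c[2],R=c[3])
cv2.imwrite('pics/wrist1.png',im[...,::-1]); print(p,r.as_quat())
P=cloud(d,c); X,Y,Z=np.moveaxis(P,-1,0)
m=(Z>145)&(Z<175)&(np.hypot(X-537,Y-36)<30); q=P[m]; print(m.sum(), np.median(q,0) if len(q) else 0, q.min(0),q.max(0)); print(np.argwhere(m).mean(0))
m=(abs(Z-136)<5)&(np.hypot(X-567,Y-18)<85); print(m.sum(),np.median(Z[m]))
print(proj([[537,36,168],[645,-24,146],[568,18,136],p],c))
```

```text
[536.82631275  37.29162378 204.90217222] [ 2.30678161e-01  9.73030026e-01  1.00803710e-04 -3.79111207e-04]
813 [535.97156254  35.43740017 166.85188398] [530.83685502  26.63982615 145.23236032] [546.47708694  42.07265569 169.22923405]
[240.65313653 284.11808118]
20233 135.45164742750038
[[285.41996492 243.80510042]
 [278.79134915 386.09766195]
 [282.51035188 273.58206937]
 [287.34997327 272.42214186]]
```

View pics/wrist1.png

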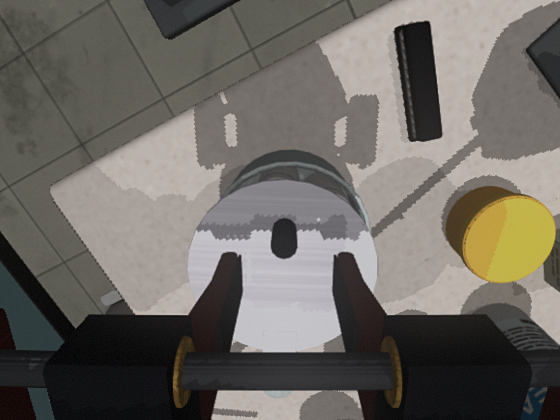

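The knob at px (284,240) sits midway between the open fingers, and depth puts it at (537,35). I'll lower the fingers to cage it and sweep them along the arc.

Run:
```python
from h import *
p,r,s=state(); pin=np.array([646.3,-25]); a0=np.radians(151)
k=lambda a,z=143:[*(pin+125*np.array([np.cos(a0+a),np.sin(a0+a)])),z]
segs=[(k(0),r,50,4),(k(0),r,26,4)]
for i in range(1,18): a=np.radians(6*i); segs.append((k(a),R.from_rotvec([0,0,a])*r,26,1))
a=np.radians(102); rr=R.from_rotvec([0,0,a])*r
segs+=[(k(a),rr,26,2),(k(a),rr,50,2),(k(a,230),rr,50,4)]
plan(segs)
```

```text
[50,-0.5,-0.5,15.5,0,0,0,50,0,-0.5,15.5,0,0,0,50,-0.5,-0.5,15.5,0,0,0,50,-0.5,-0.5,15.5,0,0,0,26,0,0,0,0,0,0,26,0,0,0,0,0,0,26,0,0,0,0,0,0,26,0,0,0,0,0,0,26,0,-13,0,0,0,-6,26,0,-13,0,0,0,-6,26,0,-13,0,0,0,-6,26,-0.5,-13.5,0,0,0,-6,26,0,-13,0,0,0,-6,26,0,-13,0,0,0,-6,26,0,-13,0,0,0,-6,26,-0.5,-13,0,0,0,-6,26,0,-13,0,0,0,-6,26,0,-13.5,0,0,0,-6,26,-0.5,-13,0,0,0,-6,26,0,-13,0,0,0,-6]
[26,0,-13,0,0,0,-6,26,0,-13,0,0,0,-6,26,-0.5,-13,0,0,0,-6,26,0,-13.5,0,0,0,-6,26,0,-13,0,0,0,-6,26,0,0,0,0,0,0,26,0,0,0,0,0,0,50,0,0,0,0,0,0,50,0,0,0,0,0,0,50,0,0,-22,0,0,0,50,0,0,-21.5,0,0,0,50,0,0,-22,0,0,0,50,0,0,-21.5,0,0,0]
end [ 609.9 -144.7  229.8] [[-0.252, -0.968, -0.001], [-0.968, 0.252, 0.001], [-0.0, 0.001, -1.0]]
```

Request:
{"api": "step_arm", "payload": {
  "targets": [50,-0.5,-0.5,15.5,0,0,0,50,0,-0.5,15.5,0,0,0,50,-0.5,-0.5,15.5,0,0,0,50,-0.5,-0.5,15.5,0,0,0,26,0,0,0,0,0,0,26,0,0,0,0,0,0,26,0,0,0,0,0,0,26,0,0,0,0,0,0,26,0,-13,0,0,0,-6,26,0,-13,0,0,0,-6,26,0,-13,0,0,0,-6,26,-0.5,-13.5,0,0,0,-6,26,0,-13,0,0,0,-6,26,0,-13,0,0,0,-6,26,0,-13,0,0,0,-6,26,-0.5,-13,0,0,0,-6,26,0,-13,0,0,0,-6,26,0,-13.5,0,0,0,-6,26,-0.5,-13,0,0,0,-6,26,0,-13,0,0,0,-6]
}}

```text
clock: 4.7
position: [555.3, -111.9, 143.4]
eef_rot: [-0.387, 0.922, 0.0, 0.0]
contact_force: [0.3, 1.7, -0.4]
width: 23.1
```

Request:
{"api": "step_arm", "payload": {
  "targets": [26,0,-13,0,0,0,-6,26,0,-13,0,0,0,-6,26,-0.5,-13,0,0,0,-6,26,0,-13.5,0,0,0,-6,26,0,-13,0,0,0,-6,26,0,0,0,0,0,0,26,0,0,0,0,0,0,50,0,0,0,0,0,0,50,0,0,0,0,0,0,50,0,0,-22,0,0,0,50,0,0,-21.5,0,0,0,50,0,0,-22,0,0,0,50,0,0,-21.5,0,0,0]
}}

```text
clock: 6.32
position: [609.9, -145.8, 230.9]
eef_rot: [-0.611, 0.792, 0.0, -0.0]
contact_force: [-0.7, 0.8, 0.2]
width: 44.1
```

Run:
```python
from h import *
plan([([530,40,270],down(np.radians(63)),50,13),([530,40,270],down(np.radians(63)),50,2)])
```

```text
[50,-12.5,9.5,-3,0,0,7.8,50,-10.5,11,-3,0,0,8,50,-9.5,12.5,-3,0,0,7.8,50,-7,14,-3,0,0,7.8,50,-5.5,14.5,-3,0,0,8,50,-3.5,15,-3,0,0,7.8,50,-1.5,15.5,-3,0,0,7.8,50,1,15.5,-3,0,0,8,50,3,15.5,-3,0,0,7.8,50,5,14.5,-3,0,0,8,50,7,14,-3,0,0,7.8,50,9,13,-3,0,0,7.8,50,10,11.5,-3,0,0,8,50,0,0,0,0,0,0,50,0,0,0,0,0,0]
end [530.2  39.9 269.9] [[-0.89, 0.455, -0.0], [0.455, 0.89, -0.0], [0.0, -0.0, -1.0]]
```

Request:
{"api": "step_arm", "payload": {
  "targets": [50,-12.5,9.5,-3,0,0,7.8,50,-10.5,11,-3,0,0,8,50,-9.5,12.5,-3,0,0,7.8,50,-7,14,-3,0,0,7.8,50,-5.5,14.5,-3,0,0,8,50,-3.5,15,-3,0,0,7.8,50,-1.5,15.5,-3,0,0,7.8,50,1,15.5,-3,0,0,8,50,3,15.5,-3,0,0,7.8,50,5,14.5,-3,0,0,8,50,7,14,-3,0,0,7.8,50,9,13,-3,0,0,7.8,50,10,11.5,-3,0,0,8,50,0,0,0,0,0,0,50,0,0,0,0,0,0]
}}

```text
clock: 8.2
position: [530.5, 39.1, 269.1]
eef_rot: [0.233, 0.972, -0.0, 0.0]
contact_force: [0.1, -0.0, -0.2]
width: 43.9
```

```bash
cat >> h.py <<'E'
from scipy.optimize import least_squares
def snap(name,tag):
    c=cal(name); p,r,s=state(); im,d=capture(name); np.savez(tag+'.npz',im=im,d=d,K=c[0],D=c[1],p=c[2],R=c[3])
    cv2.imwrite(f'pics/{tag}.png',im[...,::-1]); return im,d,c,p,r
def stems(P,ctr,zlo=108,zhi=135,rad=65):
    X,Y,Z=np.moveaxis(P,-1,0); m=((Z>zlo)&(Z<zhi)&(np.hypot(X-ctr[0],Y-ctr[1])<rad)).astype(np.uint8)
    k,l,st,ce=cv2.connectedComponentsWithStats(m); o=[]
    for i in range(1,k):
        if st[i,4]<15: continue
        q=P[l==i]; t=q[q[:,2]>np.percentile(q[:,2],90)-5]; o.append((ce[i],st[i,4],(t[:,:2].min(0)+t[:,:2].max(0))/2,t[:,:2].max(0)-t[:,:2].min(0),np.median(t[:,2])))
    return o
E
python3 - <<'E'
from h import *
im,d,c,p,r=snap('wrist','wrist2'); P=cloud(d,c); print(p)
for o in stems(P,(565,20)): print(*[np.round(v,1) for v in o])
X,Y,Z=np.moveaxis(P,-1,0)
# rim top fit
m=(abs(Z-80)<4)&(abs(np.hypot(X-565,Y-20)-65)<10); q=P[m][:,:2]; print('rim',len(q))
s=least_squares(lambda t:np.hypot(*(q-t[:2]).T)-65,[565,20],loss='soft_l1',f_scale=2); print(s.x, np.percentile(np.degrees(np.arctan2(*(q-s.x).T[::-1])),[0,10,25,50,75,90,100]))
E
```

```text
[530.52234944  39.1105161  269.13803809]
[280.4 195.6] 331 [531.2  32.1] [14.9 15. ] 126.3
[325.7 208.8] 338 [560.1  62. ] [15.1 15. ] 126.3
[291.  236.2] 330 [569.4  23.2] [15.5 15.3] 126.3
[332.9 246.9] 294 [596.8  52.6] [13.4 15.2] 126.3
[300.9 276.6] 338 [609.8  13.3] [15.1 15.1] 126.1
rim 1601
[570.06899116  22.85513381] [-179.89316163 -147.60543552  -97.17621657    7.60168436  105.68289309
  148.7563789   179.86165708]
```

View pics/wrist2.png

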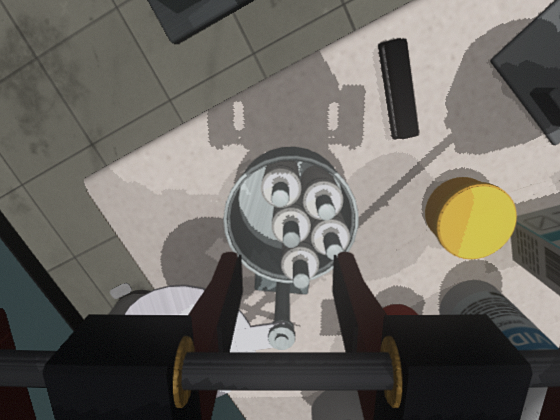

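The pot is clear: the rim is at px (290,215) and the five stems at (280,196), (326,209), (291,236), (333,247) and (301,277), with the gap facing lower left. The shield sits open at bottom left. Rim fit and centre stem agree on the axis at (570,23), and ring radii come out at 40 mm. The free places are therefore about (581,-15) and (543,-6). Next is the rack.

```bash
cat >> h.py <<'E'
def lean(yaw,tilt=np.radians(35)): # capsule axis for rack yaw, and tool rot
    u=np.array([-np.sin(tilt)*np.cos(yaw),-np.sin(tilt)*np.sin(yaw),np.cos(tilt)]); y=np.array([-np.sin(yaw),np.cos(yaw),0]); z=-u
    return u,R.from_matrix(np.c_[np.cross(y,z),y,z])
E
python3 - <<'E'
from h import *
im,d,c=ld('top0'); P=cloud(d,c); X,Y,Z=np.moveaxis(P,-1,0)
m=(Z>380)&(Y>100)&(Y<420)&(X<690)&(X>350); q=P[m]; print('lamp',np.percentile(q,[1,99],axis=0).round(0))
u,r=lean(0.33); mid=np.array([525,376,135])
plan([([460,110,260],down(np.radians(85)),60,4),(mid+120*u,r,60,9),(mid+120*u,r,60,2)])
E
```

```text
lamp [[561. 119. 446.]
 [689. 326. 601.]]
[60,24,8,2.5,0,0,-5.6,60,22.5,10,2,0,0,-5.4,60,22,12,2.5,0,0,-5.6,60,20.5,14.5,2,0,0,-5.4,60,2.5,27,3,-0.8,-3.8,-2.6,60,1.5,27,3,-0.8,-3.8,-2.6,60,0,27,3.5,-0.8,-3.8,-2.6,60,-0.5,27,4,-0.8,-4,-2.4,60,-1.5,27,4.5,-0.8,-3.8,-2.6,60,-2,26.5,5,-0.8,-3.8,-2.6,60,-3.5,26.5,5.5,-0.8,-3.8,-2.6,60,-4,26,6,-1,-3.8,-2.6,60,-5,26,6.5,-0.8,-3.8,-2.6,60,0,0,0,0,0,0,60,0,0,0,0,0,0]
end [460.  353.6 233.5] [[-0.776, -0.325, 0.541], [-0.266, 0.946, 0.187], [-0.572, 0.001, -0.82]]
```

Request:
{"api": "step_arm", "payload": {
  "targets": [60,24,8,2.5,0,0,-5.6,60,22.5,10,2,0,0,-5.4,60,22,12,2.5,0,0,-5.6,60,20.5,14.5,2,0,0,-5.4,60,2.5,27,3,-0.8,-3.8,-2.6,60,1.5,27,3,-0.8,-3.8,-2.6,60,0,27,3.5,-0.8,-3.8,-2.6,60,-0.5,27,4,-0.8,-4,-2.4,60,-1.5,27,4.5,-0.8,-3.8,-2.6,60,-2,26.5,5,-0.8,-3.8,-2.6,60,-3.5,26.5,5.5,-0.8,-3.8,-2.6,60,-4,26,6,-1,-3.8,-2.6,60,-5,26,6.5,-0.8,-3.8,-2.6,60,0,0,0,0,0,0,60,0,0,0,0,0,0]
}}

```text
clock: 10.12
position: [461.0, 353.2, 233.6]
eef_rot: [-0.156, 0.941, 0.049, 0.295]
contact_force: [0.7, -0.5, 0.2]
width: 53.0
```

```bash
cat > caps.py <<'E'
from h import *
def fitcaps(P,tops=((512,415,135),(538,338,136)),yaw=.33):
    u0,_=lean(yaw)
    def sd(t,q):  # radial distances to stem (8) & body (19), shared tilt/yaw
        u,_=lean(t[0],t[1]); res=[]
        for k,qq in enumerate(q):
            v=qq-t[2+3*k:5+3*k]; a=v@u; rr=np.linalg.norm(v-np.outer(a,u),axis=1)
            # a: along axis from stem top (negative downward)
            st=np.hypot(np.maximum(rr-8,0),0)
            def cyl(R0,a0,a1):
                dr=rr-R0; da=np.maximum(a-a1,a0-a); return np.where((dr>0)&(da>0),np.hypot(dr,da),np.maximum(dr,da))
            res.append(np.minimum(cyl(8,-32,0),cyl(19,-122,-32)))
        return np.concatenate(res)
    t=np.r_[yaw,np.radians(35),np.ravel(tops)]
    pts=P.reshape(-1,3); pts=pts[np.isfinite(pts).all(1)]
    for it in range(4):
        u,_=lean(t[0],t[1]); q=[]
        for k in range(2):
            v=pts-t[2+3*k:5+3*k]; a=v@u; rr=np.linalg.norm(v-np.outer(a,u),axis=1)
            q.append(pts[(rr<[30,26,24,23][it])&(a>-66)&(a<15)])
        s=least_squares(sd,t,args=(q,),loss='soft_l1',f_scale=1.0); t=s.x
    r=s.fun; print('yaw %.4f tilt %.2fdeg'%(t[0],np.degrees(t[1])),'n',[len(x) for x in q],'rms',np.sqrt(np.median(r**2)))
    print('top a',t[2:5].round(1),'top b',t[5:8].round(1),'dist',np.linalg.norm(t[2:5]-t[5:8]), 'yaw from pair',-np.arctan2(*(t[2:4]-t[5:7])))
    return t
E
python3 - <<'E'
from caps import *
im,d,c,p,r=snap('wrist','wrist3'); print(p)
P=cloud(d,c)
fitcaps(P); fitcaps(cloud(ld('top0')[1],ld('top0')[2]))
E
```

```text
[460.96858083 353.17557954 233.60573514]
yaw 0.3122 tilt 34.68deg n [1645, 1669] rms 0.333298328338932
top a [512.9 414.6 132.9] top b [537.3 338.3 132.8] dist 80.14788728949236 yaw from pair 0.30931193627035847
yaw 0.2915 tilt 34.72deg n [240, 227] rms 0.7573988788621939
top a [513.1 415.2 133.3] top b [537.2 338.7 133.1] dist 80.21112856570248 yaw from pair 0.30584566779024536
```

View pics/wrist3.png

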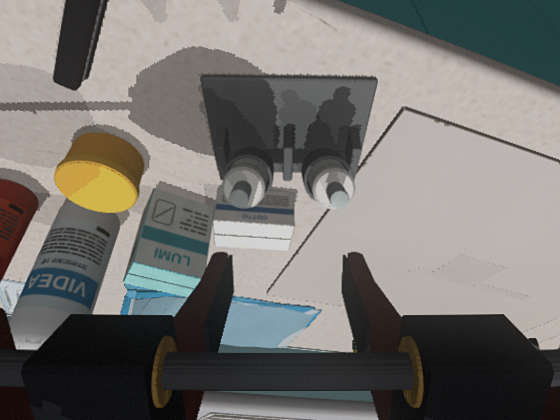

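Both stems are clearly seen, a at px (340,195) and b at px (241,195). Two cameras agree within 1 mm, and the pair spacing fits as 80.1 mm against 80 given, with a lean of 34.7°. I'll take capsule_b first.

Run:
```python
from h import *
u,r=lean(.31,np.radians(34.7)); t=np.array([537.3,338.3,132.9])
print('--grasp'); e=plan([(t+15*u,r,45,6),(t-28*u,r,45,5),(t-28*u,r,45,1),(t-28*u,r,0,5)])
print('--lift'); q=t+47*u
plan([(q,r,0,8),([455,290,245],down(np.radians(85)),0,8)],e)
```

```text
--grasp
[45,0.5,-6.5,17.5,0.2,0,0.2,45,0.5,-6.5,18,0,0,0,45,0,-6,17.5,0.2,0,0.2,45,0.5,-6.5,18,0,0.2,0.2,45,0.5,-6,17.5,0.2,0,0,45,0,-6.5,18,0,0,0.2,45,0,0,8.5,0,0,0,45,0,0,8.5,0,0,0,45,0,0,9,0,0,0,45,0,0,8.5,0,0,0,45,0,0,8.5,0,0,0,45,0,0,0,0,0,0,0,0,0,0,0,0,0,0,0,0,0,0,0,0,0,0,0,0,0,0,0,0,0,0,0,0,0,0,0,0,0,0,0,0,0]
end [552.6 343.1 109.9] [[-0.783, -0.305, 0.542], [-0.251, 0.952, 0.174], [-0.569, 0.0, -0.822]]
--lift
[0,0,0,-9.5,0,0,0,0,0,0,-9.5,0,0,0,0,0,0,-9,0,0,0,0,0,0,-9.5,0,0,0,0,0,0,-9.5,0,0,0,0,0,0,-9.5,0,0,0,0,0,0,-9,0,0,0,0,0,0,-9.5,0,0,0,0,1.5,-2.5,-12.5,0.8,4.2,2.8,0,2.5,-3,-12,1,4.4,2.8,0,3,-3,-11.5,0.8,4.2,2.6,0,4,-3.5,-11.5,0.8,4.4,2.8,0,4.5,-4,-11.5,1,4.2,2.8,0,5,-4.5,-10.5,0.8,4.2,2.8,0,6,-4.5,-10.5,0.8,4.4,2.8,0,6,-5.5,-9.5,1,4.2,2.6]
end [455.  289.8 245. ] [[-0.996, 0.086, -0.0], [0.086, 0.996, -0.002], [-0.0, -0.002, -1.0]]
```

Request:
{"api": "step_arm", "payload": {
  "targets": [45,0.5,-6.5,17.5,0.2,0,0.2,45,0.5,-6.5,18,0,0,0,45,0,-6,17.5,0.2,0,0.2,45,0.5,-6.5,18,0,0.2,0.2,45,0.5,-6,17.5,0.2,0,0,45,0,-6.5,18,0,0,0.2,45,0,0,8.5,0,0,0,45,0,0,8.5,0,0,0,45,0,0,9,0,0,0,45,0,0,8.5,0,0,0,45,0,0,8.5,0,0,0,45,0,0,0,0,0,0,0,0,0,0,0,0,0,0,0,0,0,0,0,0,0,0,0,0,0,0,0,0,0,0,0,0,0,0,0,0,0,0,0,0,0],
  "grip_force": 40
}}

```text
clock: 12.3
position: [552.0, 344.7, 110.1]
eef_rot: [-0.149, 0.943, 0.047, 0.295]
contact_force: [-1.6, -2.4, 3.6]
width: 15.3
```

Request:
{"api": "step_arm", "payload": {
  "targets": [0,0,0,-9.5,0,0,0,0,0,0,-9.5,0,0,0,0,0,0,-9,0,0,0,0,0,0,-9.5,0,0,0,0,0,0,-9.5,0,0,0,0,0,0,-9.5,0,0,0,0,0,0,-9,0,0,0,0,0,0,-9.5,0,0,0,0,1.5,-2.5,-12.5,0.8,4.2,2.8,0,2.5,-3,-12,1,4.4,2.8,0,3,-3,-11.5,0.8,4.2,2.6,0,4,-3.5,-11.5,0.8,4.4,2.8,0,4.5,-4,-11.5,1,4.2,2.8,0,5,-4.5,-10.5,0.8,4.2,2.8,0,6,-4.5,-10.5,0.8,4.4,2.8,0,6,-5.5,-9.5,1,4.2,2.6]
}}

```text
clock: 14.3
position: [454.9, 290.8, 243.2]
eef_rot: [0.04, 0.999, -0.001, 0.004]
contact_force: [-0.6, -1.1, -1.5]
width: 15.2
```

Run:
```python
from h import *
p,r,s=state(); print(p,s['width'],s['contact_force'])
plan([([460,110,255],down(np.radians(72)),0,5),([575,-15,255],down(np.radians(63)),0,6),([575,-15,255],down(np.radians(63)),0,2)])
```

```text
[454.86159681 290.7940684  243.17185208] 15.163225440494386 [-0.57970546 -1.13420003 -1.45028455]
[0,-4,-36,-2.5,0,0.2,2.6,0,-5.5,-35.5,-2,0,0,2.8,0,-7.5,-35.5,-2.5,0,0.2,2.6,0,-8.5,-35,-2.5,0,0,2.8,0,-11,-35,-2,0,0.2,2.6,0,-24.5,-14,0,0,0,1.4,0,-25,-13,0,0,0,1.6,0,-25.5,-12.5,0,0,0,1.4,0,-25.5,-12,0,0,0,1.6,0,-26,-11.5,-0.5,0,0,1.4,0,-26,-10.5,0,0,0,1.6,0,0,0,0,0,0,0,0,0,0,0,0,0,0]
end [574.7 -15.  255.2] [[-0.891, 0.454, -0.001], [0.454, 0.891, 0.0], [0.001, -0.0, -1.0]]
```

Request:
{"api": "step_arm", "payload": {
  "targets": [0,-4,-36,-2.5,0,0.2,2.6,0,-5.5,-35.5,-2,0,0,2.8,0,-7.5,-35.5,-2.5,0,0.2,2.6,0,-8.5,-35,-2.5,0,0,2.8,0,-11,-35,-2,0,0.2,2.6,0,-24.5,-14,0,0,0,1.4,0,-25,-13,0,0,0,1.6,0,-25.5,-12.5,0,0,0,1.4,0,-25.5,-12,0,0,0,1.6,0,-26,-11.5,-0.5,0,0,1.4,0,-26,-10.5,0,0,0,1.6,0,0,0,0,0,0,0,0,0,0,0,0,0,0]
}}

```text
clock: 15.92
position: [575.5, -14.3, 254.9]
eef_rot: [0.233, 0.973, 0.001, 0.0]
contact_force: [0.3, -0.7, -1.5]
width: 15.4
```

Run:
```python
from h import *
im,d,c,p,r=snap('wrist','wrist4'); P=cloud(d,c); print(p,r.as_matrix()[:,2])
for o in stems(P,(570,23)): print(*[np.round(v,1) for v in o])
# fit of held capsule: body shoulder
X,Y,Z=np.moveaxis(P,-1,0)
m=(np.hypot(X-p[0],Y-p[1])<26)&(Z>168)&(Z<245); q=P[m]; print('held pts',len(q))
def f(t):  # axis x=t0+t2*(z-200)...
    z=q[:,2]-210; return np.hypot(q[:,0]-t[0]-t[2]*z,q[:,1]-t[1]-t[3]*z)-19
q=q[(np.hypot(q[:,0]-p[0],q[:,1]-p[1])>12)]
s=least_squares(f,[p[0],p[1],0,0],loss='soft_l1',f_scale=1); print(len(q),s.x.round(3),np.median(abs(s.fun)),'zrange',q[:,2].min(),q[:,2].max())
```

```text
[575.52746308 -14.34630331 254.94114491] [ 5.53111954e-04  1.14275046e-03 -9.99999194e-01]
[313.6 121.6] 342 [531.1  31.5] [15.2 14.2] 126.4
[363.2 137.4] 401 [560.1  61.5] [15.7 15.8] 126.3
[324.8 169.3] 371 [569.4  23.1] [14.7 14.9] 126.3
[370.2 183.3] 392 [597.1  51.6] [15.1 15.1] 126.3
[334.1 216.6] 373 [609.8  13. ] [15.1 14.8] 126.3
held pts 2172
2172 [ 5.75843e+02 -1.46880e+01 -7.00000e-03  7.00000e-03] 0.10704776994487908 zrange 168.0910014173746 244.98281760808138
```

View pics/wrist4.png

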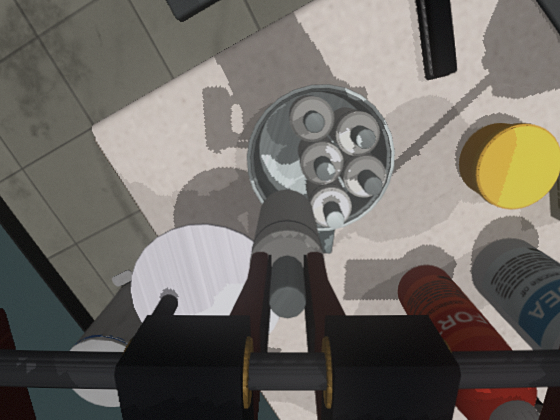

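The held capsule at px (290,225) is upright (tilt 0.007), with its axis 0.5 mm off the TCP. The five packed stems are unmoved, and the gap lies directly ahead of it at px (280,165).

Run:
```python
from h import *
r=down(np.radians(63)); plan([([579.5,-15.5,200],r,0,5),([579.5,-15.5,200],r,0,2)])
```

```text
[0,-1,0,11,0,0,0,0,-1,0,11,0,0,0,0,-0.5,0,11,0,0,0,0,-1,0.5,11,0,0,0.2,0,-1,0,11,0,0,0,0,0,0,0,0,0,0,0,0,0,0,0,0,0]
end [579.6 -15.5 200.1] [[-0.89, 0.455, 0.001], [0.455, 0.89, 0.001], [-0.0, 0.001, -1.0]]
```

Request:
{"api": "step_arm", "payload": {
  "targets": [0,-1,0,11,0,0,0,0,-1,0,11,0,0,0,0,-0.5,0,11,0,0,0,0,-1,0.5,11,0,0,0,0,-1,0,11,0,0,0,0,0,0,0,0,0,0,0,0,0,0,0,0,0]
}}

```text
clock: 16.85
position: [580.1, -16.4, 200.6]
eef_rot: [0.233, 0.972, 0.001, 0.001]
contact_force: [-0.8, 0.1, -1.2]
width: 15.2
```

Request:
{"api": "step_arm", "payload": {
  "targets": [0,0,0,12,0,0,0,0,0,0,12,0,0,0,0,0,0,12,0,0,0,0,0,0,12,0,0,0,0,0,0,12,0,0,0,0,0,0,12,0,0,0,0,0,0,11,0,0,0,0,0,0,8,0,0,0,0,0,0,3,0,0,0,0,0,0,0,0,0,0]
}}

```text
clock: 18.1
position: [580.1, -16.3, 106.4]
eef_rot: [0.233, 0.972, 0.001, 0.001]
contact_force: [0.2, -0.5, -0.9]
width: 15.5
```

No resistance so far. I'll finish the descent in 1–2 mm steps.

Request:
{"api": "step_arm", "payload": {
  "targets": [0,0,0,2,0,0,0,0,0,0,2,0,0,0,0,0,0,1,0,0,0,0,0,0,1,0,0,0,0,0,0,0,0,0,0]
}}

```text
clock: 18.73
position: [580.0, -16.3, 100.3]
eef_rot: [0.233, 0.972, 0.0, 0.001]
contact_force: [0.1, 1.2, -1.5]
width: 15.2
```

Request:
{"api": "step_arm", "payload": {
  "targets": [0,0,0,1,0,0,0,0,0,0,1,0,0,0,0,0,0,0,0,0,0]
}}

```text
clock: 19.1
position: [580.2, -16.3, 98.6]
eef_rot: [0.233, 0.972, 0.001, 0.001]
contact_force: [-0.4, -0.0, -0.1]
width: 15.1
```

Request:
{"api": "step_arm", "payload": {
  "targets": [0,0,0,1,0,0,0,0,0,0,0,0,0,0]
}}

```text
clock: 19.35
position: [580.8, -16.5, 98.5]
eef_rot: [0.233, 0.972, 0.001, 0.001]
contact_force: [-3.1, -0.4, 7.6]
width: 15.1
```

It's on the floor: contact force rose to 7.6 N. Next I'll open gently, rise, and go for capsule_a.

Run:
```python
from h import *
p,r,s=state(); u,rt=lean(.31,np.radians(34.7)); t=np.array([512.9,414.6,132.9])
e=plan([(p,r,32,4),([580,-16,140],r,32,4),([580,-16,235],r,32,3)])
print('--'); e=plan([([455,120,250],down(np.radians(78)),45,6),(t+110*u,rt,45,9),(t+15*u,rt,45,4),(t+15*u,rt,45,1)],e)
```

```text
[32,0,0,0,0,0,0,32,0,0,0,0,0,0,32,0,0,0,0,0,0,32,0,0,0,0,0,0,32,0,0,-10.5,0,0,0,32,0.5,0,-10,0,0,0,32,0,0,-10.5,0,0,0,32,0.5,0,-10.5,0,0,0,32,0,0,-31.5,0,0,0,32,-0.5,0,-32,0,0,0,32,0,0.5,-31.5,0,0,0]
end [580.1 -15.9 235. ] [[-0.891, 0.453, 0.003], [0.453, 0.891, 0.0], [-0.002, 0.002, -1.0]]
--
[45,29,10.5,-2.5,0,0,-2.4,45,28,12,-2.5,0,0,-2.6,45,28,13.5,-2.5,0,0,-2.4,45,27,14,-2.5,0,0.2,-2.6,45,27,16,-2.5,0,0,-2.4,45,25.5,16.5,-2.5,0,0,-2.6,45,6.5,30,3,-1,-3.8,-3.2,45,5,30,3,-1,-3.8,-3.2,45,3.5,30.5,3.5,-1,-3.8,-3.2,45,2.5,30.5,3.5,-1,-3.6,-3.2,45,0.5,30.5,4.5,-1,-3.8,-3.2,45,-0.5,30.5,4.5,-1,-3.8,-3.2,45,-2,30,5.5,-1,-3.8,-3.2,45,-3.5,30,6,-1,-3.8,-3.2,45,-5,29.5,6.5,-1,-3.8,-3.2,45,0,0,24,0,0,0,45,0,0,23.5,0,0,0,45,0.5,0,24,0,0,0,45,0,0,23.5,0,0.2,0,45,0,0,0,0,0,0]
end [504.6 412.  145.4] [[-0.784, -0.305, 0.54], [-0.25, 0.952, 0.174], [-0.568, 0.001, -0.823]]
```

Request:
{"api": "step_arm", "payload": {
  "targets": [32,0,0,0,0,0,0,32,0,0,0,0,0,0,32,0,0,0,0,0,0,32,0,0,0,0,0,0,32,0,0,-10.5,0,0,0,32,0.5,0,-10,0,0,0,32,0,0,-10.5,0,0,0,32,0.5,0,-10.5,0,0,0,32,0,0,-31.5,0,0,0,32,-0.5,0,-32,0,0,0,32,0,0.5,-31.5,0,0,0]
}}

```text
clock: 20.72
position: [579.5, -15.7, 235.5]
eef_rot: [0.233, 0.972, 0.001, 0.001]
contact_force: [0.8, 1.3, 0.5]
width: 27.9
```

Request:
{"api": "step_arm", "payload": {
  "targets": [45,29,10.5,-2.5,0,0,-2.4,45,28,12,-2.5,0,0,-2.6,45,28,13.5,-2.5,0,0,-2.4,45,27,14,-2.5,0,0.2,-2.6,45,27,16,-2.5,0,0,-2.4,45,25.5,16.5,-2.5,0,0,-2.6,45,6.5,30,3,-1,-3.8,-3.2,45,5,30,3,-1,-3.8,-3.2,45,3.5,30.5,3.5,-1,-3.8,-3.2,45,2.5,30.5,3.5,-1,-3.6,-3.2,45,0.5,30.5,4.5,-1,-3.8,-3.2,45,-0.5,30.5,4.5,-1,-3.8,-3.2,45,-2,30,5.5,-1,-3.8,-3.2,45,-3.5,30,6,-1,-3.8,-3.2,45,-5,29.5,6.5,-1,-3.8,-3.2,45,0,0,24,0,0,0,45,0,0,23.5,0,0,0,45,0.5,0,24,0,0,0,45,0,0,23.5,0,0.2,0,45,0,0,0,0,0,0]
}}

```text
clock: 23.22
position: [503.0, 412.1, 143.1]
eef_rot: [-0.148, 0.944, 0.046, 0.292]
contact_force: [0.3, -0.6, 0.4]
width: 39.4
```

Run:
```python
from h import *
im,d,c,p,r=snap('wrist','wrist5'); P=cloud(d,c); print(p)
u,rt=lean(.31,np.radians(34.7)); t=np.array([512.9,414.6,132.9])
X=P.reshape(-1,3); v=X-t; a=v@u; rr=np.linalg.norm(v-np.outer(a,u),axis=1); q=X[(a>-28)&(a<3)&(rr<14)]
print('stem pts',len(q),'tool frame spread (x,y,z from tcp)',np.percentile(rt.inv().apply(q-p),[2,50,98],axis=0).round(1))
tp=cloud(*[ (i) for i in (lambda s:(s[1],s[2]))(snap('top','top5'))])
for o in stems(tp,(570,23)): print(*[np.round(z,1) for z in o])
print('--grasp'); e=plan([(t-28*u,rt,45,5),(t-28*u,rt,45,1),(t-28*u,rt,0,5)])
print('--lift'); plan([(t+47*u,rt,0,8),([450,300,245],down(np.radians(85)),0,8)],e)
```

```text
[502.99736523 412.08448874 143.06285693]
stem pts 1127 tool frame spread (x,y,z from tcp) [[-8.  -8.  13. ]
 [ 2.1 -1.  15.1]
 [ 5.8  6.4 40.8]]
[329.5 226. ] 34 [610.2  13.8] [13.7 13.7] 126.4
[314.5 230.1] 33 [598.3  53.3] [13.6 13.2] 126.3
[340.7 237.3] 35 [580.5 -17.6] [11.  13.9] 127.8
[325.5 240.9] 33 [570.2  24.2] [13.5 13.6] 126.9
[310.6 244. ] 34 [561.2  63.5] [13.6 13.1] 126.6
[322.1 255.5] 33 [530.8  31.8] [13.3 13.4] 126.5
--grasp
[45,-0.5,-0.5,8.5,0,0,0,45,0,0,9,0,0,0,45,-0.5,-0.5,8.5,0,-0.2,0,45,-0.5,0,9,0.2,0,0,45,0,-0.5,8.5,0,0,0,45,0,0,0,0,0,0,0,0,0,0,0,0,0,0,0,0,0,0,0,0,0,0,0,0,0,0,0,0,0,0,0,0,0,0,0,0,0,0,0,0,0]
end [528.  419.3 109.8] [[-0.783, -0.305, 0.543], [-0.251, 0.952, 0.173], [-0.569, -0.001, -0.822]]
--lift
[0,0,0,-9.5,0,0,0,0,0,0,-9,0,0,0,0,0,0,-9.5,0,0,0,0,0,0,-9.5,0,0,0,0,0,0,-9.5,0,0,0,0,0,0,-9,0,0,0,0,0,0,-9.5,0,0,0,0,0,0,-9.5,0,0,0,0,1.5,-11,-12.5,0.8,4.2,2.8,0,2.5,-12,-12,1,4.4,2.8,0,2,-11.5,-11.5,0.8,4.2,2.6,0,3,-12,-11.5,0.8,4.4,2.8,0,3,-12.5,-11,0.8,4.2,2.8,0,3,-13,-10.5,1,4.2,2.8,0,3.5,-13,-10,0.8,4.4,2.6,0,3.5,-13,-10,0.8,4.2,2.8]
end [449.9 300.1 245.2] [[-0.996, 0.086, 0.001], [0.086, 0.996, 0.001], [-0.001, 0.001, -1.0]]
```

Request:
{"api": "step_arm", "payload": {
  "targets": [45,-0.5,-0.5,8.5,0,0,0,45,0,0,9,0,0,0,45,-0.5,-0.5,8.5,0,-0.2,0,45,-0.5,0,9,0.2,0,0,45,0,-0.5,8.5,0,0,0,45,0,0,0,0,0,0,0,0,0,0,0,0,0,0,0,0,0,0,0,0,0,0,0,0,0,0,0,0,0,0,0,0,0,0,0,0,0,0,0,0,0],
  "grip_force": 40
}}

```text
clock: 24.7
position: [528.9, 418.9, 109.8]
eef_rot: [-0.147, 0.943, 0.046, 0.295]
contact_force: [-1.4, -0.2, 1.3]
width: 15.6
```

Request:
{"api": "step_arm", "payload": {
  "targets": [0,0,0,-9.5,0,0,0,0,0,0,-9,0,0,0,0,0,0,-9.5,0,0,0,0,0,0,-9.5,0,0,0,0,0,0,-9.5,0,0,0,0,0,0,-9,0,0,0,0,0,0,-9.5,0,0,0,0,0,0,-9.5,0,0,0,0,1.5,-11,-12.5,0.8,4.2,2.8,0,2.5,-12,-12,1,4.4,2.8,0,2,-11.5,-11.5,0.8,4.2,2.6,0,3,-12,-11.5,0.8,4.4,2.8,0,3,-12.5,-11,0.8,4.2,2.8,0,3,-13,-10.5,1,4.2,2.8,0,3.5,-13,-10,0.8,4.4,2.6,0,3.5,-13,-10,0.8,4.2,2.8]
}}

```text
clock: 26.7
position: [450.1, 299.4, 245.6]
eef_rot: [0.044, 0.999, 0.001, -0.001]
contact_force: [-0.0, 0.2, -0.5]
width: 15.3
```

Run:
```python
from h import *
p,r,s=state(); print(p,s['width'],s['contact_force'])
R2=down(np.radians(55))
plan([([460,110,255],down(np.radians(68)),0,6),([540,-5,255],R2,0,5),([540,-5,255],R2,0,2)])
```

```text
[450.12542917 299.39440952 245.6441796 ] 15.31460480538526 [-0.02309508  0.15128177 -0.54372445]
[0,-4.5,-31.5,-1.5,0,0,2.8,0,-6,-31,-1.5,0,0,2.8,0,-7.5,-30.5,-2,0,0,2.8,0,-9,-30.5,-1.5,0,0,2.8,0,-10,-29.5,-1.5,0,0,3,0,-12,-29.5,-1.5,0,-0.2,2.8,0,-23.5,-15.5,0,0,0,2.6,0,-24,-14,0,0,0,2.6,0,-25,-13,0,0,0,2.6,0,-25.5,-12,0,0,0,2.6,0,-25.5,-11,0,0,0,2.6,0,0,0,0,0,0,0,0,0,0,0,0,0,0]
end [539.8  -5.  255. ] [[-0.819, 0.574, 0.002], [0.574, 0.819, -0.0], [-0.002, 0.001, -1.0]]
```

Request:
{"api": "step_arm", "payload": {
  "targets": [0,-4.5,-31.5,-1.5,0,0,2.8,0,-6,-31,-1.5,0,0,2.8,0,-7.5,-30.5,-2,0,0,2.8,0,-9,-30.5,-1.5,0,0,2.8,0,-10,-29.5,-1.5,0,0,3,0,-12,-29.5,-1.5,0,-0.2,2.8,0,-23.5,-15.5,0,0,0,2.6,0,-24,-14,0,0,0,2.6,0,-25,-13,0,0,0,2.6,0,-25.5,-12,0,0,0,2.6,0,-25.5,-11,0,0,0,2.6,0,0,0,0,0,0,0,0,0,0,0,0,0,0]
}}

```text
clock: 28.32
position: [540.5, -4.2, 254.4]
eef_rot: [0.301, 0.954, 0.001, 0.002]
contact_force: [0.1, 1.5, -1.6]
width: 15.2
```

Run:
```python
from h import *
im,d,c,p,r=snap('wrist','wrist6'); P=cloud(d,c); print(p,r.as_matrix()[:,2])
for o in stems(P,(570,23)): print(*[np.round(v,1) for v in o])
X,Y,Z=np.moveaxis(P,-1,0)
q=P[(np.hypot(X-p[0],Y-p[1])<26)&(np.hypot(X-p[0],Y-p[1])>12)&(Z>168)&(Z<245)]
def f(t): z=q[:,2]-161; return np.hypot(q[:,0]-t[0]-t[2]*z,q[:,1]-t[1]-t[3]*z)-19
s=least_squares(f,[p[0],p[1],0,0],loss='soft_l1',f_scale=1); print(len(q),s.x.round(3),np.median(abs(s.fun)))
```

```text
[540.49539346  -4.18537276 254.44315517] [ 3.88404647e-03  1.35590922e-04 -9.99992448e-01]
[316.8 161.9] 367 [531.2  31.8] [14.9 15.5] 126.4
[366.4 169.6] 399 [559.8  61.4] [15.  15.4] 126.3
[333.3 204.7] 374 [569.4  23.1] [15.  15.4] 126.2
[379.6 211.7] 402 [597.1  51.8] [14.9 15.3] 126.2
[348.1 247.5] 372 [609.7  12.3] [14.5 15.5] 126.3
2199 [ 5.41549e+02 -4.01400e+00 -1.10000e-02  0.00000e+00] 0.10700221922053998
```

View pics/wrist6.png

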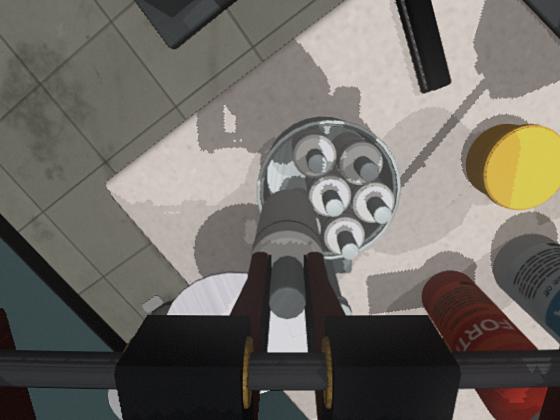

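The held capsule at px (290,225) is upright, its foot at TCP +(1.0,0.2). The gap at px (285,180) is open, and capsule_b is hidden behind the hand. The best target for the foot is (542,-7), leaving at least 1.6 mm clearance to each neighbour.

Request:
{"api": "step_arm", "payload": {
  "targets": [0,-1,-0.5,11,0,0,0,0,-0.5,-0.5,11,0,0,0,0,-0.5,-0.5,11,0,0,0,0,0,-0.5,11,0,0.2,0,0,0,0,11,0,0,0,0,0,0,0,0,0,0,0,0,0,0,0,0,0]
}}

```text
clock: 29.25
position: [541.5, -7.3, 199.9]
eef_rot: [0.301, 0.954, 0.001, 0.001]
contact_force: [-0.1, 0.1, -0.9]
width: 15.3
```

Run:
```python
from h import *
print([state()[0].round(2) for _ in range(3)])
im,d,c,p,r=snap('wrist','wrist7'); P=cloud(d,c); print(p)
X,Y,Z=np.moveaxis(P,-1,0); rr=np.hypot(X-p[0],Y-p[1])
q=P[(rr<26)&(rr>12)&(Z>p[2]-85)&(Z<p[2]-10)]
def f(t): z=q[:,2]-(p[2]-94); return np.hypot(q[:,0]-t[0]-t[2]*z,q[:,1]-t[1]-t[3]*z)-19
s=least_squares(f,[p[0],p[1],0,0],loss='soft_l1',f_scale=1); print(len(q),s.x.round(3))
print(r.inv().apply(np.array([542-s.x[0],-7-s.x[1],0])).round(1))
tp=snap('top','top7')
for o in stems(cloud(tp[1],tp[2]),(570,23)): print(*[np.round(z,1) for z in o])
```

```text
[array([541.49,  -7.34, 199.89]), array([541.49,  -7.34, 199.89]), array([541.49,  -7.34, 199.89])]
[541.49059144  -7.34226308 199.88827236]
2144 [ 5.42407e+02 -7.05000e+00 -1.00000e-02 -1.00000e-03]
[ 0.4 -0.2 -0. ]
[310.6 244. ] 34 [561.2  62.2] [13.4 11. ] 127.2
[322.1 255.5] 33 [530.8  32.1] [13.5 13.4] 126.7
```

On target within 0.4 mm. I'll descend slowly.

Request:
{"api": "step_arm", "payload": {
  "targets": [0,0.5,0,8,0,0,0,0,0,0,8,0,0,0,0,0,0,6,0,0,0,0,0,0,6,0,0,0,0,0,0,6,0,0,0,0,0,0,6,0,0,0,0,0,0,6,0,0,0]
}}

```text
clock: 30.22
position: [540.9, -7.0, 153.3]
eef_rot: [0.301, 0.954, 0.001, 0.001]
contact_force: [0.4, -0.1, -1.9]
width: 15.3
```

Request:
{"api": "step_arm", "payload": {
  "targets": [0,0,0,6,0,0,0,0,0,0,6,0,0,0,0,0,0,6,0,0,0,0,0,0,6,0,0,0,0,0,0,6,0,0,0,0,0,0,6,0,0,0,0,0,0,6,0,0,0,0,0,0,4,0,0,0]
}}

```text
clock: 31.22
position: [540.9, -7.0, 107.2]
eef_rot: [0.301, 0.954, 0.001, 0.0]
contact_force: [-0.3, -0.3, -1.0]
width: 14.7
```

Request:
{"api": "step_arm", "payload": {
  "targets": [0,0,0,2,0,0,0,0,0,0,2,0,0,0,0,0,0,2,0,0,0,0,0,0,1,0,0,0,0,0,0,1,0,0,0,0,0,0,0,0,0,0]
}}

```text
clock: 31.98
position: [541.0, -7.0, 99.6]
eef_rot: [0.301, 0.954, 0.001, 0.001]
contact_force: [-0.2, 0.4, -0.9]
width: 14.8
```

Request:
{"api": "step_arm", "payload": {
  "targets": [0,0,0,1,0,0,0,0,0,0,0,0,0,0]
}}

```text
clock: 32.22
position: [540.9, -7.0, 98.6]
eef_rot: [0.301, 0.954, 0.001, 0.0]
contact_force: [0.6, -0.2, -1.1]
width: 15.6
```

Request:
{"api": "step_arm", "payload": {
  "targets": [0,0,0,1,0,0,0,0,0,0,0,0,0,0]
}}

```text
clock: 32.48
position: [541.3, -7.0, 97.9]
eef_rot: [0.301, 0.954, 0.001, 0.001]
contact_force: [0.2, -0.3, 1.4]
width: 15.3
```

Floor reached. Release, rise, and back off to look.

Request:
{"api": "step_arm", "payload": {
  "targets": [31,0,0,0,0,0,0,31,0,0,0,0,0,0,31,0,0,0,0,0,0,31,0,0,0,0,0,0,31,0,0,-10,0,0,0,31,0,0,-10,0,0,0,31,0,0,-12,0,0,0,31,0,0,-25,0,0,0,31,0,0,-40,0,0,0,31,15,15,-50,0,0,0,31,15,20,-40,0,0,0,31,0,0,0,0,0,0,31,0,0,0,0,0,0]
}}

```text
clock: 34.1
position: [535.8, 38.0, 284.5]
eef_rot: [0.301, 0.954, 0.001, 0.0]
contact_force: [-0.1, 0.6, -1.1]
width: 26.7
```

Run:
```python
from h import *
im,d,c,p,r=snap('wrist','wrist8'); P=cloud(d,c); print(p,state()[2]['contact_force'],state()[2]['clock'])
X,Y,Z=np.moveaxis(P,-1,0)
for o in stems(P,(570,23)):
    q=P[(np.hypot(X-o[2][0],Y-o[2][1])<19)&(Z>88)&(Z<100)]
    print(*[np.round(v,1) for v in o],'r %.1f'%np.hypot(*(o[2]-[569.7,23])),'shoulder z %.1f'%np.median(q[:,2]))
```

```text
[535.77791407  38.02469474 284.51884914] [-0.25176446 -0.59515183  0.14996736] 34.15
[278.5 186.8] 302 [531.3  31.8] [15.2 15.4] 126.3 r 39.4 shoulder z 94.2
[323.8 193.4] 311 [560.3  62. ] [14.6 15.3] 126.3 r 40.2 shoulder z 94.2
[251.6 218.4] 305 [541.6  -6. ] [14.9 14.8] 126.3 r 40.4 shoulder z 94.2
[294.6 224.1] 300 [569.5  23.2] [15.2 15.2] 126.3 r 0.3 shoulder z 94.2
[337.  230.4] 318 [597.8  52.4] [15.4 15.3] 126.3 r 40.7 shoulder z 94.3
[267.  255.4] 308 [580.5 -16.5] [15.3 16. ] 126.2 r 41.0 shoulder z 94.2
[309.1 261.6] 277 [610.1  13.2] [15.1 14.9] 126.2 r 41.5 shoulder z 94.2
```

View pics/wrist8.png

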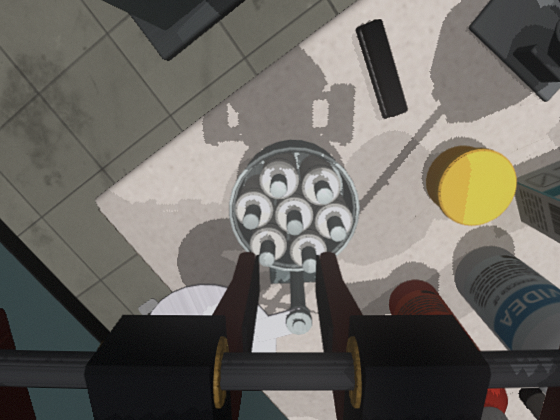

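All seven stand in the pot, six round one. Stem tops are all at 126.3 mm and shoulders at 94.2 mm, and the shield is open at bottom left. I'll check the shield angle and hand in.

Run:
```python
from h import *
for n in ['wrist8','top5','wrist4']:
    im,d,c=ld(n); P=cloud(d,c); X,Y,Z=np.moveaxis(P,-1,0)
    q=P[(Z>150)&(Z<172)&(np.hypot(X-610,Y+145)<35)]
    if len(q)>5: k=np.median(q,0); print(n,len(q),k.round(0),'shield',(np.arctan2(k[1]+25,k[0]-646.3)%(2*np.pi))-np.radians(151))
robot.job_done()
```

```text
top5 36 [ 609. -143.  167.] shield 1.7737734522959872
wrist4 197 [ 604. -140.  157.] shield 1.7270905663660803
the job is handed in; nothing more can be done
```

The job is done and handed in at about 34 s of the 69 s allowed. I swung the shield open by its knob, then took capsule_b and capsule_a out along their axes. I set both down in the gap until I felt light contact with the pot floor, 7.6 N for capsule_b and about 2.5 N for capsule_a. The hand was about 160 mm above the capsules' tops when I handed in.

- **Capsules:** the final wrist picture shows all seven standing in the pot, six round one. All stem tops are level at 126.2–126.3 mm and all shoulders at 94.2–94.3 mm. Ring radii are 39.4–41.5 mm, under the 52 mm limit.
- **Shield:** it measured about 1.73–1.77 rad open, from pictures taken before capsule_a went in. The knob was out of view in the last picture, so I could not measure the angle again, but the disc still shows open there.
- **Bystanders:** the stapler and tub looked undisturbed in the wrist pictures, and nothing touched the arm on the way. I did not measure their positions at the end. I never specifically checked the carton.

No check failed. The cameras disagreed with each other by up to about 2 mm on the stem positions, which is close to the stated calibration accuracy.

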